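# Pin the swing lever and hold it against the spring stop

## Robot

A 6-joint arm with a two-finger parallel gripper is mounted at the origin on a cart in front of the work surface, level with it; the furniture and walls round the work are solid. World frame = base frame: x ahead of the robot, y to its left, z up, the work surface at z = 0. Lengths are in m, angles in rad, forces in N, time in s.
With the tool pointing down it reaches from about 0.375 to 0.925 m from the base axis. Payload 5.7 kg.
Tool frame: the origin (TCP) lies midway between the tips of the shut fingers; the grasp point (between the pads) lies 19 mm behind it; x points along the fingers, z is the direction in which the jaws open and shut, and the axes are right-handed (so a half turn about x gives the same grasp; the last joint's range is limited). The gripper opens to 85 mm and grips with 20 to 120 N. Pads are 22 mm wide; open, the fingers measure 114 mm over their backs; the gripper's body (76 mm by 85 mm) begins 54 mm behind the grasp point. The pads swing forward as they close: fully open they stand 13 mm farther back than shut.
Start: joints at [-1.299, 0.359, 1.51, -0, 1.272, -0.115], TCP at [0.226, -0.556, 0.231] pointing down, gripper open.
Joint ranges: [-2.97, 2.97], [-1.01, 2.36], [0.21, 2.38], [-0.96, 4.11], [0.2, 2.71], [-2.98, 2.98]. Speed limits (rad/s): [2.39, 2.39, 3.14, 3.14, 3.14, 3.14].

## Interface

Orientations are given as a unit quaternion [w, x, y, z].
In Python, from station import robot, eyes, order gives the robot as it stands. The module is installed in compiled form; this text tells all that it offers.
- The arm moves only by the tool move_arm, never from a script. Its argument "moves" is a list that holds one entry, the list of rows, each a list of 6 numbers: the shift along the world's x, y, z scaled (see below), then the turn, a rotation vector about the world's x, y, z scaled (see below). A call has 1 to 20 rows; each row is the pose to reach, as a shift and turn from the pose commanded when the call began, turning the shorter way round; what a row does not reach only later rows make up. The controller multiplies each number of a shift by 250 mm and each number of a turn by 180 degrees. A row lasts 1/12 s, in which the tool goes at most 41.7 mm and 7.16 degrees, less where a joint would pass 70% of its speed; a pose out of reach is approached as far as the arm can. A call with a number of a shift or a turn outside -1 to 1 is refused whole. A call with a gripper value outside its range is refused whole. "claw" is the closure in counts, from 0 (fully open) to 255 (shut), set as the call begins (left out, the last holds). The fingers move at their own pace and stop on an object; the grip force is fixed at half the most. Time passes only in rows, so rows that repeat a pose let the fingers close. It gives the time, the measured TCP pose, the force and the opening at its end, in the units of the state.
- robot.read_state(): the state, without advancing time (a new reading comes with each control period).
- eyes.read_camera(name): name is "scene" or "side" or "wrist"; returns (picture, depth): 420x560x3 uint8, red, green, blue; 420x560 float32, m along the optical axis (not along the pixel's ray), 0 where there is no reading.
- eyes.camera_model(name): a dict with "mtx" (3x3 intrinsics, pixels), "k1" (the pictures are not rectified: a ray, as slopes to the right and down, at radius r is drawn at 1 + k1 r^2 times it, then the intrinsics apply), "R" (3x3) and "t" (3): a world point X has camera coordinates R X + t. Camera axes: x right, y down, z forward; pixel columns grow to the right and rows downward; lengths in m; the calibration is good to about 2 mm. A picture is of the moment at which its call begins: read the wrist's pose just before it. camera_model takes no time and is no camera call; for the wrist camera it gives the pose at the moment of the call.
- order.sign_off(): hands the job in, once; it reports no verdict.
The state is a dict: "t": time; "joints": joint angles; "qd": joint speeds; "joint_efforts": joint torques, N m; "eef_pos": TCP position; "ee_rot": TCP orientation; "contact_force": force on the tool from outside, world axes, zero at the start; "torque": the same for the moment, N m; "grip_width": finger opening in m.
Only numpy, scipy, OpenCV 4.12 (cv2) and the standard library are available. Lean on these libraries where they do the work, as an engineer would, in place of code of your own. Each camera call takes 0.05 s, during which the arm holds its last target. There are 200 camera calls.

## Task

Take the headed steel pin out of its wooden block and push it down through the fork and the lever's eye until its collar sits on the fork. Then swing the lever by its knob against the spring stop and keep it pressed there, with the plunger pushed in about half its 16 mm travel (some 12 N; the dark ring on the plunger just reaches the housing) and never all the way in, so that a colleague can screw on the keeper. Finish while still holding it pressed like that, and leave the things lying around where they are.

Things in the scene. Friction and masses are not known exactly. Their poses are not given: they have to be found in the camera images.
- jig: wooden board fixed on the bench, 200 (x) x 310 (y) x 12 mm; origin: middle of the underside. In its frame: steel fork with two level cheeks at x -25 to +25, y +88 to +152, top z 56 mm, pin hole at x 0, y +110 mm; steel housing of a spring stop at x +26 to +86, y -30 to +10, top z 54 mm. The lever starts swung to the -x side, the stop is on its +x side
- fork_hole (a point): centre of the fork's pin hole on the top face of the upper cheek, 56 mm above the bench; hole 14.5 mm in diameter through both 10 mm cheeks, which are 24 mm apart, with the lever's eye (hole 15 mm) between them; the hole is 44 mm deep in all
- lever: loose steel lever, its eye lying in the fork in line with the fork hole; origin: centre of the eye's underside; the arm, 24 mm wide, 22 mm high, runs along its own -y to 236 mm. Starts swung 0.2 to 0.4 rad to the jig's -x side (yaw against the jig -0.4 to -0.2), parallel to the jig at 0. Swings level about the fork hole, sliding on a skid foot. 0.28 to 0.56 kg
- lever_knob (a point): middle of the upright round wooden knob near the lever's free end, 210 mm from the eye's centre along the lever's -y, 66 mm above the bench; knob 22 mm in diameter, from 48 to 84 mm above the bench (lever's top 44 mm)
- stop_plunger: steel plunger of the stop, 18 mm thick; origin: tip of its nose; axis along the jig's x. Free, the origin is in the jig's frame at x +4, y -10, z +33 mm; it slides in to +x, 16 mm at most, against a spring of 1.5 N per mm. 8 mm in (12 N) a dark ring on it meets the housing and the lever lies parallel to the jig's y; the lever turns 0.067 rad from touch to there
- hinge_pin: loose steel pin standing upright in the wooden block: shank 12 mm in diameter and 40 mm long with a tapered foot, collar 26 mm in diameter and 6 mm thick, above it a round grip 18 mm in diameter up to 75 mm above the foot; origin at the foot's tip, z along the shank towards the grip. 0.1 to 0.15 kg
- pin_collar (a point): centre of the underside of the pin's collar, 40 mm above the foot's tip; on the fork's top face when the pin is seated
- pin_block: wooden block fixed on the bench, 60 x 60 x 50 mm, origin in the middle of its underside, with a 16 mm hole in the top in which the pin hangs by its collar (the grip spans 56 to 85 mm above the bench)
- oilstone: bystander: oilstone in an oak block, 62 x 205 x 35 mm, long along its y, origin under its centre; to the right of the work
- oil_can: bystander: tinplate oil can with spout, 69 x 91 x 166 mm, origin under its centre; to the right of the work
- mug: bystander: enamel mug, 82 x 113 x 80 mm, origin under its centre; to the left of the pin block
- dowel: bystander: oak dowel lying on the bench, 12 x 80 x 10 mm, long along its y, origin under its centre; in front of the pin block

How it is judged:
By the outcome, as a careful person would: the job done as asked, in the order asked, and still so for the second after the job is handed in, while the arm keeps its last pose, push and grip.
It also fails if it takes over 58 s, if anything falls off the work surface, if the arm or the gripper's body presses on something with over 40 N, if the wrist force passes 120 N, or if a joint passes its speed limit or range.

## Working session

There is one attempt and no reset: what is moved stays moved. The work goes in short steps, Python scripts to look and compute and a tool call to move; the robot and the scene stay as the last step left them, time stands still between calls to the robot, and variables do not carry over. Pictures are saved under pics/ and viewed, about 8 in all and at most 12, crops included, and the job is handed in when it is done.

Besides the shell and the picture viewer there is one more tool, called as name(argument=value, ...), one argument or row to a line, values as JSON. move_arm: Moves the arm, as the interface text tells. Shifts and turns lie within -1 to 1; 1 stands for 250 mm of shift or 180 degrees of turn. Its arguments: {"type":"object","properties":{"moves":{"type":"array"},"claw":{"type":"number"}},"required":["moves"]}

```bash
mkdir -p pics
cat > h.py <<'E'
import numpy as np, cv2
from station import robot, eyes, order
def look(n,f=None):
    m=eyes.camera_model(n); p,d=eyes.read_camera(n)
    if f: cv2.imwrite('pics/'+f,p[:,:,::-1])
    return p,d,m
def rays(m,uv):
    uv=np.asarray(uv,float).reshape(-1,2); K=m['mtx']
    q=np.c_[(uv[:,0]-K[0,2])/K[0,0],(uv[:,1]-K[1,2])/K[1,1]]
    s=q.copy()
    for _ in range(20): s=q/(1+m['k1']*(s**2).sum(1,keepdims=True))
    return np.c_[s,np.ones(len(s))]
def at_z(m,uv,z):
    R,t=np.array(m['R']),np.array(m['t']); d=rays(m,uv)@R; c=-R.T@t
    return c+d*((z-c[2])/d[:,2])[:,None]
def cloud(m,d):
    h,w=d.shape; u,v=np.meshgrid(np.arange(w),np.arange(h))
    P=rays(m,np.c_[u.ravel(),v.ravel()])*d.reshape(-1,1)
    return ((P-np.array(m['t']))@np.array(m['R'])).reshape(h,w,3)
def proj(m,X):
    c=np.array(m['R'])@np.asarray(X)+m['t']; s=c[:2]/c[2]; s=s*(1+m['k1']*(s@s)); K=m['mtx']
    return s[0]*K[0,0]+K[0,2],s[1]*K[1,1]+K[1,2]
E
python3 - <<'E'
from h import *
s=robot.read_state(); print(s)
ims=[]
for n in('scene','side'):
    p,d,m=look(n,n+'0.png'); print(n,m); np.savez(n+'0.npz',p=p,d=d)
E
```

```text
{'t': 0.0, 'joints': array([-1.29909579e+00,  3.59499047e-01,  1.51145586e+00,  1.45231621e-05,
        1.27249786e+00, -1.15109418e-01]), 'qd': array([0.00054275, 0.00098764, 0.00075135, 0.00046841, 0.00091344,
       0.00094546]), 'joint_efforts': array([ 3.39871920e-03, -5.27601635e+01, -2.78621203e+01,  1.09486250e-04,
        1.31299387e-02,  1.79605962e-06]), 'eef_pos': array([ 0.22614727, -0.55500282,  0.23044822]), 'ee_rot': array([ 0.5862806 ,  0.39500904,  0.58727418, -0.39414712]), 'contact_force': array([-0.206088  ,  0.23402801,  0.85971044]), 'torque': array([ 0.00799835,  0.02666287, -0.03356613]), 'grip_width': 0.08549726879458583}
scene {'mtx': array([[454.87036701,   0.        , 285.67516811],
       [  0.        , 454.87036701, 207.97146582],
       [  0.        ,   0.        ,   1.        ]]), 'k1': -0.0019036210325920335, 'R': array([[-4.58962411e-01, -8.88455449e-01,  6.49057175e-04],
       [-6.18655265e-01,  3.19063287e-01, -7.17958412e-01],
       [ 6.37666973e-01, -3.29917466e-01, -6.96085697e-01]]), 't': array([0.24233083, 0.35259553, 1.3270444 ])}
side {'mtx': array([[506.03756372,   0.        , 287.83705529],
       [  0.        , 506.03756372, 215.21961766],
       [  0.        ,   0.        ,   1.        ]]), 'k1': 0.06615944446658815, 'R': array([[-0.79870095, -0.60170954,  0.0047349 ],
       [-0.39599504,  0.51968109, -0.75704656],
       [ 0.4530615 , -0.6065288 , -0.65334377]]), 't': array([0.41625941, 0.23135554, 1.53338365])}
```

View pics/scene0.png

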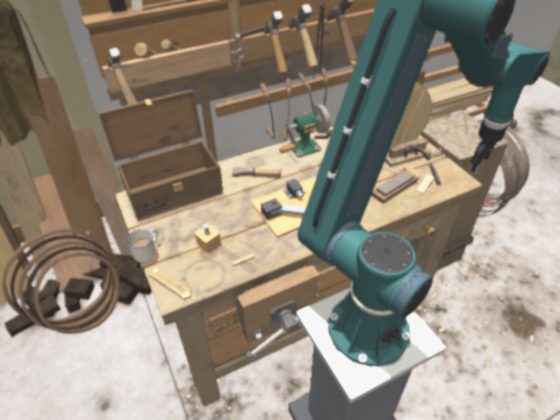

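View pics/side0.png

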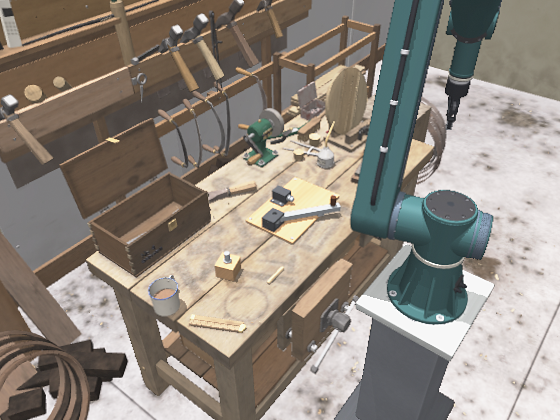

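Side view: the pin stands in its block at (227,256), the fork is at (273,217), the stop at (282,194), and the knob at (333,201). The board spans about (247–340, 180–240).

Run:
```python
from h import *
for n,pts in(('side',dict(pin=(227,253),fork=(273,212),stop=(282,190),knob=(333,197),mug=(164,285),box=(200,190),can=(326,157))),('scene',dict(pin=(207,228),fork=(270,206),stop=(294,186)))):
    z=np.load(n+'0.npz'); m=eyes.camera_model(n); C=cloud(m,z['d'])
    for k,(u,v) in pts.items(): print(n,k,C[v-1:v+2,u-1:u+2].reshape(-1,3).mean(0).round(3), 'minmaxz',C[v-6:v+7,u-6:u+7,2].min().round(3),C[v-6:v+7,u-6:u+7,2].max().round(3))
    # pin grip: points z 0.06-0.09 near pin
    if n=='side':
        P=C.reshape(-1,3)
        for nm,c,lo,hi,r in(('pin grip top',C[253,227],.078,.095,.03),('block top',C[253,227],.045,.055,.06),('forktop',C[212,273],.05,.062,.05),('knob',C[197,333],.06,.09,.03)):
            S=P[(np.hypot(*(P[:,:2]-c[:2]).T)<r)&(P[:,2]>lo)&(P[:,2]<hi)]
            print(nm,len(S),S.mean(0).round(4),S.min(0).round(3),S.max(0).round(3))
        S=P[(abs(P[:,2]-.012)<.004)&(P[:,0]>.3)&(P[:,0]<1)&(abs(P[:,1])<.4)]
        r=cv2.minAreaRect((S[:,:2]*1000).astype(np.float32)); print(r,len(S))
        print('uv board corners:')
        img=z['p']; cv2.imwrite('pics/c.png',cv2.resize(img[140:320,140:360,::-1],None,fx=3.5,fy=3.3,interpolation=cv2.INTER_CUBIC))
```

```text
side pin [0.527 0.299 0.084] minmaxz -0.007 0.088
side fork [0.557 0.037 0.054] minmaxz 0.007 1.175
side stop [ 0.608 -0.08   0.052] minmaxz -0.007 0.059
side knob [ 0.421 -0.125  0.083] minmaxz -0.009 1.175
side mug [0.51  0.548 0.176] minmaxz 0.033 1.175
side box [0.758 0.171 0.137] minmaxz -0.755 1.175
side can [ 0.602 -0.355  0.049] minmaxz 0.005 0.073
pin grip top 27 [0.5275 0.3016 0.0832] [0.519 0.293 0.079] [0.536 0.311 0.088]
block top 224 [0.5253 0.3042 0.0494] [0.493 0.266 0.045] [0.564 0.336 0.055]
forktop 174 [0.5489 0.0501 0.0548] [0.521 0.016 0.05 ] [0.576 0.081 0.062]
knob 47 [ 0.4195 -0.1208  0.075 ] [ 0.41  -0.141  0.062] [ 0.431 -0.107  0.087]
((654.2936401367188, 0.85943603515625), (798.7684936523438, 520.2532958984375), 89.80065155029297) 2625
uv board corners:
scene pin [0.525 0.296 0.078] minmaxz -0.001 1.177
scene fork [0.541 0.056 0.059] minmaxz 0.012 0.065
scene stop [ 0.6   -0.072  0.056] minmaxz -0.0 1.177
```

View pics/c.png

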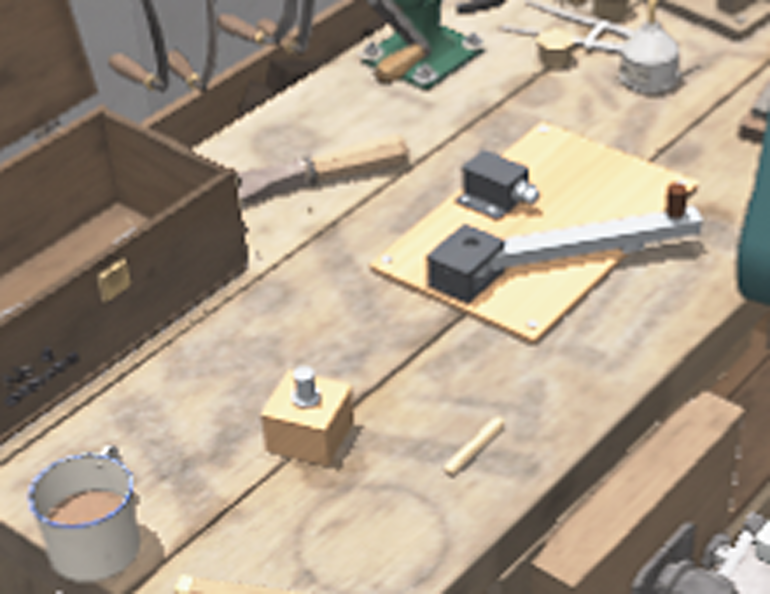

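The crop shows the board's corners at about (545,126), (696,187), (530,341) and (372,266). The fork hole is at (470,241), the plunger at (530,192), and the knob top at (677,186).

Run:
```python
from h import *
from scipy.spatial.transform import Rotation as T
m=eyes.camera_model('side')
f=lambda u,v:(u/3.5+140-.4,v/3.3+140-.4)
C=at_z(m,[f(545,126),f(696,187),f(530,341),f(372,266)],.012); print(C.round(4),C.mean(0))
e=np.roll(C,-1,0)-C; print(np.linalg.norm(e,axis=1),np.degrees(np.arctan2(e[:,1],e[:,0])))
print('hole',at_z(m,[f(470,241)],.056),'knob',at_z(m,[f(677,186)],.084),'pintop',at_z(m,[f(303,372)],.085))
s=robot.read_state(); w,x,y,z=s['ee_rot']; print(T.from_quat([x,y,z,w]).as_matrix().round(3))
m=eyes.camera_model('wrist'); R,t=np.array(m['R']),np.array(m['t']); print('wristcam',m['mtx'][0],(-R.T@t),R.round(3))
```

```text
[[ 0.6456 -0.2129  0.012 ]
 [ 0.452  -0.2174  0.012 ]
 [ 0.443   0.0863  0.012 ]
 [ 0.6358  0.0901  0.012 ]] [ 0.54410998 -0.06346946  0.012     ]
[0.19366875 0.30380078 0.19282686 0.30314636] [-178.65416959   91.68573451    1.14953795  -88.15419246]
hole [[0.55122917 0.03946511 0.056     ]] knob [[ 0.42305014 -0.12837383  0.084     ]] pintop [[0.53033604 0.29928413 0.085     ]]
[[-0.     0.926  0.377]
 [ 0.002  0.377 -0.926]
 [-1.     0.    -0.002]]
wristcam [363.13558589   0.         272.19780136] [ 0.29472837 -0.52742527  0.37375271] [[ 0.377 -0.926 -0.002]
 [-0.885 -0.361  0.294]
 [-0.273 -0.109 -0.956]]
```

move_arm(
  moves=[
    [[0.6, 1, 0.1, 0, 0, 0.19], [0.6, 1, 0.1, 0, 0, 0.19], [0.6, 1, 0.1, 0, 0, 0.19], [0.6, 1, 0.1, 0, 0, 0.19], [0.6, 1, 0.1, 0, 0, 0.19], [0.6, 1, 0.1, 0, 0, 0.19], [0.6, 1, 0.1, 0, 0, 0.19], [0.6, 1, 0.1, 0, 0, 0.19]],
  ],
  claw=0,
)

```text
t: 0.77
eef_pos: [0.3787, -0.2993, 0.2565]
ee_rot: [0.677, 0.204, 0.677, -0.202]
contact_force: [-0.5, 1.1, -0.8]
grip_width: 0.0854
```

move_arm(
  moves=[
    [[0.6, 1, 0.1, 0, 0, 0.187], [0.6, 1, 0.1, 0, 0, 0.187], [0.6, 1, 0.1, 0, 0, 0.187], [0.6, 1, 0.1, 0, 0, 0.187], [0.6, 1, 0.1, 0, 0, 0.187], [0.6, 1, 0.1, 0, 0, 0.187], [0.6, 1, 0.1, 0, 0, 0.187], [0.6, 1, 0.1, 0, 0, 0.187], [0.6, 1, 0.1, 0, 0, 0.187]],
  ],
)

```text
t: 1.52
eef_pos: [0.527, -0.0541, 0.281]
ee_rot: [0.707, -0.002, 0.707, 0.002]
contact_force: [-0.6, -0.8, 0.5]
grip_width: 0.0852
```

Run:
```python
from h import *
import pickle
s=robot.read_state(); print(s['t'],s['eef_pos'],s['ee_rot'],s['joints'])
p,d,m=look('wrist','w1.png'); pickle.dump((p,d,m),open('w1.pkl','wb'))
C=cloud(m,d); print((d>0).mean(), -np.array(m['R']).T@m['t'])
```

```text
1.5167 [ 0.5270389  -0.05409514  0.28099028] [ 0.70697825 -0.00163278  0.70723164  0.00157941] [-2.32586881e-01  2.14069286e-01  1.59143451e+00 -1.61205225e-04
  1.33641982e+00 -2.37092138e-01]
0.9961394557823129 [0.52575369 0.02053323 0.42419314]
```

View pics/w1.png

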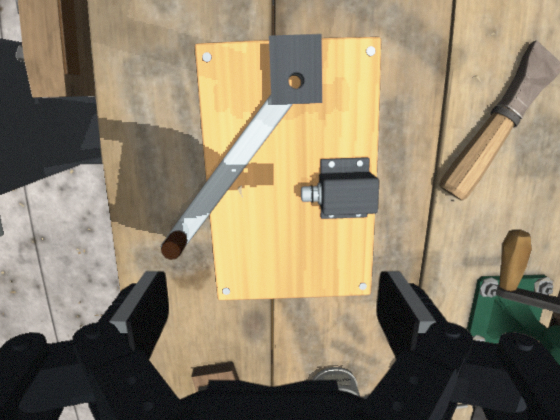

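Wrist view: fork hole at (295,82), knob top at (176,241), plunger nose at (302,194), board corners at (196,44), (381,37), (372,296) and (219,300).

```bash
python3 - <<'E'
from h import *
import pickle
p,d,m=pickle.load(open('w1.pkl','rb'))
P=cloud(m,d); Q=P.reshape(-1,3)
C=at_z(m,[(196,44),(381,37),(372,296),(219,300)],.012)
e=np.roll(C,-1,0)-C; print(C.round(4),C.mean(0).round(4),np.linalg.norm(e,axis=1).round(4),np.degrees(np.arctan2(e[:,1],e[:,0])).round(2))
g=cv2.cvtColor(p,cv2.COLOR_RGB2HSV)
# fork top outline by depth
u,v=np.meshgrid(np.arange(560),np.arange(420))
for nm,lo,hi,box in(('fork',.049,.063,(255,340,20,120)),('stop',.047,.061,(315,385,150,225)),('knobtop',.077,.091,(150,200,220,270))):
    M=((P[...,2]>lo)&(P[...,2]<hi)&(u>box[0])&(u<box[1])&(v>box[2])&(v<box[3])).astype(np.uint8)
    n,l,st,ce=cv2.connectedComponentsWithStats(M); i=1+st[1:,4].argmax(); M=l==i
    z={'fork':.056,'stop':.054,'knobtop':.084}[nm]
    W=at_z(m,np.c_[u[M],v[M]],z); print(nm,M.sum(),P[M].mean(0).round(4),cv2.minAreaRect((W[:,:2]*1000).astype(np.float32)))
sub=p[70:95,282:309].astype(int).sum(2); print('holepix');r=p[70:95,282:309].astype(int); M=(r[...,0]-r[...,2]>25)|(r.sum(2)<60); ys,xs=np.nonzero(M); print(M.sum(),xs.mean()+282,ys.mean()+70,xs.min()+282,xs.max()+282,ys.min()+70,ys.max()+70)
print('hole',at_z(m,[(295,82)],.056),'plunger nose',at_z(m,[(302,193)],.036))
E
python3 -c "
import cv2;a=cv2.imread('pics/w1.png')[20:270,150:400];cv2.imwrite('pics/w1c.png',cv2.resize(a,None,fx=2.4,fy=2.4,interpolation=cv2.INTER_CUBIC))"
```

```text
[[ 0.4443  0.076   0.012 ]
 [ 0.6411  0.0847  0.012 ]
 [ 0.6565 -0.2254  0.012 ]
 [ 0.4577 -0.2316  0.012 ]] [ 0.5499 -0.0741  0.012 ] [0.1971 0.3104 0.1989 0.3078] [   2.54  -87.17 -178.2    92.5 ]
fork 3397 [0.5481 0.048  0.0566] ((548.0631713867188, 46.905330657958984), (49.516380310058594, 64.2994155883789), 2.517392873764038)
stop 2041 [ 0.6088 -0.0791  0.0541] ((608.7979736328125, -79.40292358398438), (60.6044921875, 40.62617874145508), 0.4689798653125763)
knobtop 338 [ 0.4225 -0.1289  0.0834] ((422.6464538574219, -128.63807678222656), (22.69887924194336, 20.750057220458984), 85.73976135253906)
holepix
135 294.0814814814815 81.4962962962963 288 300 75 88
hole [[0.54765642 0.03502583 0.056     ]] plunger nose [[ 0.55903603 -0.08138742  0.036     ]]
```

Run:
```python
from h import *
import pickle
p,d,m=pickle.load(open('w1.pkl','rb'))
P=cloud(m,d); u,v=np.meshgrid(np.arange(560),np.arange(420))
M=(abs(P[...,2]-.044)<.006)&(u>165)&(u<300)&(v>104)&(v<250)
n,l,st,ce=cv2.connectedComponentsWithStats(M.astype(np.uint8)); i=1+st[1:,4].argmax(); M=l==i
W=at_z(m,np.c_[u[M],v[M]],.044)[:,:2]
print(M.sum(),P[M][:,2].mean(),cv2.minAreaRect((W*1000).astype(np.float32)))
x=cv2.fitLine((W*1000).astype(np.float32),cv2.DIST_HUBER,0,.01,.01).ravel();print(x)
h=np.array([548,36]);dv=x[:2];w=h-x[2:];print('offset of hole from lever axis mm',dv[0]*w[1]-dv[1]*w[0],'ang from -y',np.degrees(np.arctan2(dv[0],dv[1])))
```

```text
3640 0.04428782003309284 ((477.5384216308594, -56.51165771484375), (193.35830688476562, 24.24500846862793), 52.475921630859375)
[  0.6190705   0.7853354 481.0747    -52.422462 ]
offset of hole from lever axis mm 2.180932258428129 ang from -y 38.248287
```

View pics/w1c.png

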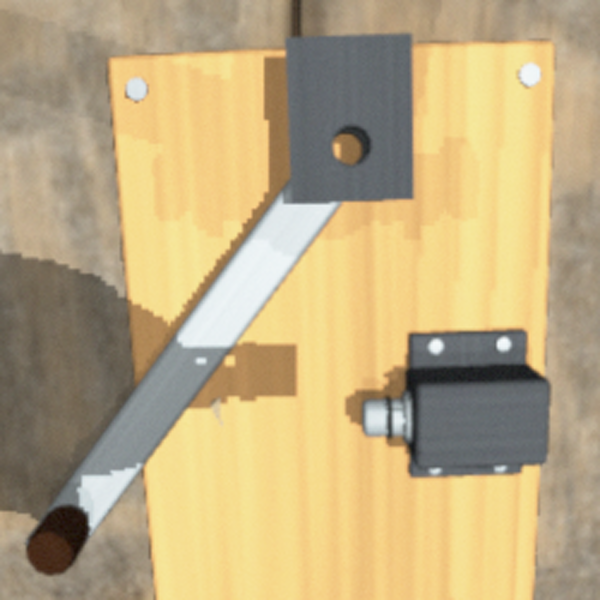

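The lever's axis runs through the fork hole and the hole is clear. It is swung about 0.7 rad, though, not the 0.2–0.4 rad in the text, so I'll trust the measurement. Next, the pin.

move_arm(
  moves=[
    [[0, 1, 0, 0, 0, 0], [0, 1, 0, 0, 0, 0], [0, 1, 0, 0, 0, 0], [0, 1, 0, 0, 0, 0], [0, 1, 0, 0, 0, 0], [0, 1, 0, 0, 0, 0]],
  ],
)

```text
t: 2.07
eef_pos: [0.5259, 0.1937, 0.281]
ee_rot: [0.707, 0.001, 0.707, -0.001]
contact_force: [0.8, -0.3, 0.3]
grip_width: 0.0852
```

move_arm(
  moves=[
    [[0, 0.4, -0.4, 0, 0, 0], [0, 0.4, -0.4, 0, 0, 0], [0, 0.4, -0.4, 0, 0, 0], [0, 0.4, -0.4, 0, 0, 0], [0, 0.4, -0.4, 0, 0, 0], [0, 0.4, -0.4, 0, 0, 0]],
  ],
)

```text
t: 2.57
eef_pos: [0.5262, 0.2925, 0.1806]
ee_rot: [0.706, -0.001, 0.708, -0.001]
contact_force: [0.2, -0.3, 0.4]
grip_width: 0.0857
```

Run:
```python
from h import *
s=robot.read_state(); print(s['t'],s['eef_pos'],s['ee_rot'])
p,d,m=look('wrist','w2.png'); P=cloud(m,d); u,v=np.meshgrid(np.arange(560),np.arange(420))
N=np.hypot(P[...,0]-.528,P[...,1]-.3)<.05
for nm,lo,hi,z in(('grip top',.081,.09,.085),('collar+',.053,.06,.056),('block',.045,.053,.05)):
    M=(N&(P[...,2]>lo)&(P[...,2]<hi)); W=at_z(m,np.c_[u[M],v[M]],z)
    print(nm,M.sum(),P[M].mean(0).round(4),cv2.minAreaRect((W[:,:2]*1000).astype(np.float32)),u[M].mean(),v[M].mean())
```

```text
2.5667 [0.52618341 0.29253091 0.18060716] [ 7.06394938e-01 -6.95889722e-04  7.07817281e-01 -6.35808330e-04]
grip top 507 [0.5289 0.2977 0.0852] ((528.986328125, 297.3891906738281), (16.49051856994629, 17.843608856201172), 0.04170560836791992) 277.9506903353057 202.26232741617358
collar+ 337 [0.5289 0.3024 0.0564] ((528.9105834960938, 299.80438232421875), (25.16533660888672, 20.064754486083984), 2.333798885345459) 277.3649851632047 185.65578635014836
block 4833 [0.5289 0.2989 0.0504] ((528.9464111328125, 297.150390625), (60.24363327026367, 61.045921325683594), 18.474794387817383) 277.2704324436168 187.7601903579557
```

View pics/w2.png

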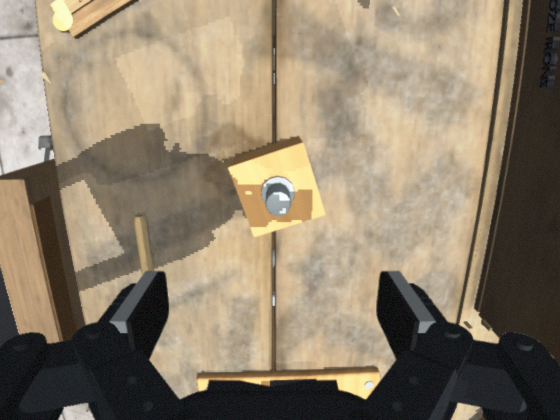

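The pin stands upright in the block at pixel (278,202), world (0.529, 0.2975). The grip measures 17–18 mm across and its top is at 85 mm, as specified. The jaws have clear room.

move_arm(
  moves=[
    [[0.01, 0.02, -0.12, 0, 0, 0], [0.01, 0.02, -0.24, 0, 0, 0], [0.01, 0.02, -0.34, 0, 0, 0], [0.01, 0.02, -0.42, 0, 0, 0], [0.01, 0.02, -0.46, 0, 0, 0], [0.01, 0.02, -0.48, 0, 0, 0], [0.01, 0.02, -0.48, 0, 0, 0], [0.01, 0.02, -0.48, 0, 0, 0]],
  ],
)

```text
t: 3.28
eef_pos: [0.5302, 0.2991, 0.0628]
ee_rot: [0.708, 0.0, 0.706, 0.0]
contact_force: [0.1, -0.4, 1.1]
grip_width: 0.0853
```

move_arm(
  moves=[
    [[0, 0, 0, 0, 0, 0], [0, 0, 0, 0, 0, 0], [0, 0, 0, 0, 0, 0], [0, 0, 0, 0, 0, 0], [0, 0, 0, 0, 0, 0], [0, 0, 0, 0, 0, 0], [0, 0, 0, 0, 0, 0], [0, 0, 0, 0, 0, 0], [0, 0, 0, 0, 0, 0], [0, 0, 0, 0, 0, 0], [0, 0, 0, 0, 0, 0], [0, 0, 0, 0, 0, 0]],
  ],
  claw=255,
)

```text
t: 4.28
eef_pos: [0.529, 0.2995, 0.0617]
ee_rot: [0.707, -0.0, 0.707, 0.0]
contact_force: [-0.4, 0.4, 5.5]
grip_width: 0.0158
```

move_arm(
  moves=[
    [[0, 0, 0.04, 0, 0, 0], [0, 0, 0.1, 0, 0, 0], [0, 0, 0.2, 0, 0, 0], [0, 0, 0.3, 0, 0, 0], [0, 0, 0.4, 0, 0, 0], [0, 0, 0.4, 0, 0, 0], [0, 0, 0.4, 0, 0, 0]],
  ],
)

```text
t: 4.87
eef_pos: [0.5298, 0.2998, 0.163]
ee_rot: [0.708, 0.0, 0.706, 0.001]
contact_force: [-0.2, 0.2, -1.1]
grip_width: 0.0159
```

Run:
```python
from h import *
s=robot.read_state(); print(s['t'],s['eef_pos'],s['ee_rot'],s['contact_force'],s['grip_width'])
p,d,m=look('wrist','w3.png'); P=cloud(m,d)
a=p[120:420,130:430,::-1]; cv2.imwrite('pics/w3c.png',cv2.resize(a,None,fx=2,fy=2,interpolation=cv2.INTER_CUBIC))
for z in (0,.02,.04,.05): print(proj(m,s['eef_pos']-[0,0,z]))
```

```text
4.8667 [0.52979458 0.29977996 0.16300374] [7.08174555e-01 3.07611946e-04 7.06037051e-01 6.22737893e-04] [-0.15570763  0.23080192 -1.05449272] 0.01588125736230216
(np.float64(274.44064034957717), np.float64(274.6366163319939))
(np.float64(274.07750515744596), np.float64(255.63080556118024))
(np.float64(273.7835207575005), np.float64(240.26232474410773))
(np.float64(273.6566471011417), np.float64(233.63475547932245))
```

View pics/w3c.png

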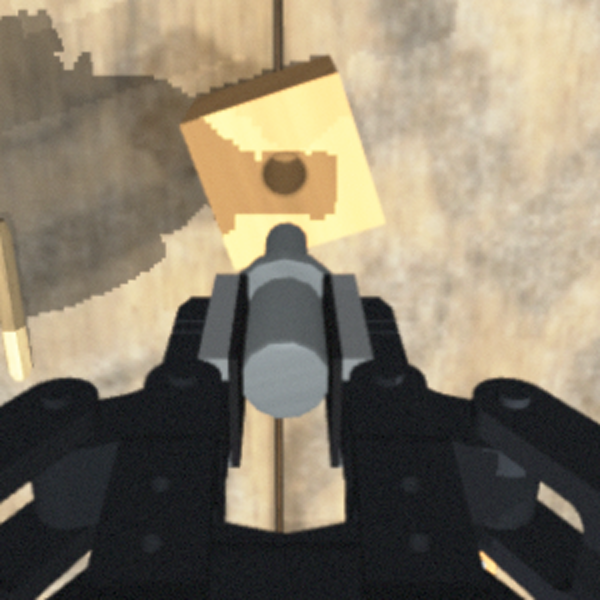

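The pin is held upright in the jaws: foot at about (273,235) in the full frame, collar clear of the fingers, block hole empty. Now over the fork.

move_arm(
  moves=[
    [[0.07, -1, 0, 0, 0, 0], [0.07, -1, 0, 0, 0, 0], [0.07, -1, 0, 0, 0, 0], [0.07, -1, 0, 0, 0, 0], [0.07, -1, 0, 0, 0, 0], [0.07, -1, 0, 0, 0, 0], [0.07, -1, 0, 0, 0, 0]],
  ],
)

```text
t: 5.5
eef_pos: [0.5457, 0.0425, 0.1597]
ee_rot: [0.706, 0.0, 0.708, -0.003]
contact_force: [-0.4, -0.2, -1.1]
grip_width: 0.0163
```

move_arm(
  moves=[
    [[0, -0.048, -0.08, 0, 0, 0], [0, -0.048, -0.14, 0, 0, 0], [0, -0.048, -0.15, 0, 0, 0], [0, -0.048, -0.15, 0, 0, 0], [0, -0.048, -0.15, 0, 0, 0]],
  ],
)

```text
t: 5.92
eef_pos: [0.5458, 0.0379, 0.1233]
ee_rot: [0.706, -0.0, 0.708, 0.0]
contact_force: [-0.7, -0.3, -1.2]
grip_width: 0.016
```

Run:
```python
from h import *
s=robot.read_state(); print(s['t'],s['eef_pos'],s['ee_rot'],s['contact_force'],s['grip_width'])
p,d,m=look('wrist','w4.png'); P=cloud(m,d)
np.savez('w4.npz',p=p,d=d)
a=p[140:340,170:370,::-1]; cv2.imwrite('pics/w4c.png',cv2.resize(a,None,fx=3,fy=3,interpolation=cv2.INTER_CUBIC))
u,v=np.meshgrid(np.arange(560),np.arange(420))
M=(abs(P[...,2]-.056)<.005)&(np.hypot(P[...,0]-.548,P[...,1]-.047)<.05)
W=at_z(m,np.c_[u[M],v[M]],.056); print(M.sum(),cv2.minAreaRect((W[:,:2]*1000).astype(np.float32)),P[M][:,2].mean())
import pickle; pickle.dump(m,open('w4m.pkl','wb'))
for z in (-.02,0,.0117,.04,.0517): print(z,proj(m,s['eef_pos']-[0,0,z]))
```

```text
5.9167 [0.54576954 0.03785016 0.1232508 ] [ 7.06457417e-01 -2.23503452e-04  7.07755410e-01  3.83592769e-04] [-0.68130366 -0.26714626 -1.17945876] 0.015997037423756997
7337 ((548.0734252929688, 47.163856506347656), (50.0742073059082, 65.29882049560547), 2.2106516361236572) 0.056444169044830156
-0.02 (np.float64(274.69499856377416), np.float64(298.6843625614948))
0 (np.float64(274.48058639845596), np.float64(274.58015109605265))
0.0117 (np.float64(274.37649339648135), np.float64(262.93264093208626))
0.04 (np.float64(274.17194760361497), np.float64(240.1454208384336))
0.0517 (np.float64(274.1024872626271), np.float64(232.4369284260195))
```

View pics/w4c.png

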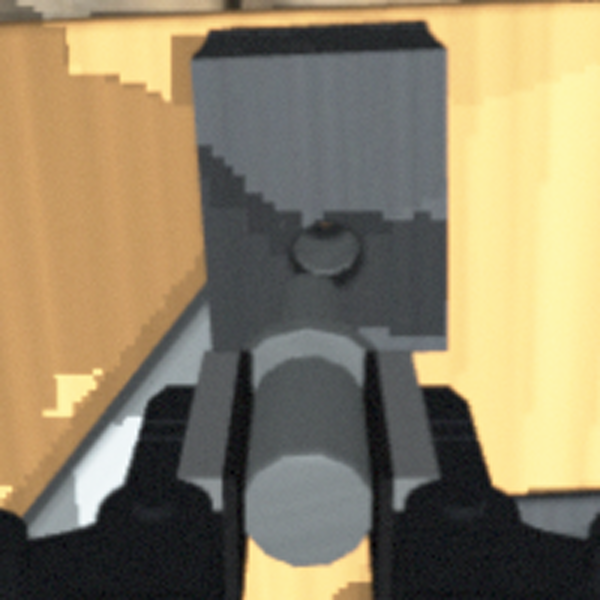

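Run:
```python
from h import *
import pickle
z=np.load('w4.npz'); m=pickle.load(open('w4m.pkl','rb')); p,d=z['p'],z['d']; P=cloud(m,d)
for r in range(212,330,4):
    row=P[r,225:330]; M=(row[:,2]>.068)&(abs(row[:,0]-.546)<.0105 if r<252 else abs(row[:,0]-.546)<.0125)&(row[:,1]>.02)
    if M.sum()>2: c=np.nonzero(M)[0]+225; print(r,c.min(),c.max(),row[M].mean(0).round(4),(row[M][:,0].min().round(4),row[M][:,0].max().round(4)))
a=cv2.convertScaleAbs(p[200:260,250:305,::-1],alpha=1.8); cv2.imwrite('pics/w4d.png',cv2.resize(a,None,fx=10,fy=10,interpolation=cv2.INTER_CUBIC))
```

```text
232 268 279 [0.5454 0.0405 0.0777] (np.float64(0.5424), np.float64(0.5485))
236 260 282 [0.5451 0.0435 0.0914] (np.float64(0.5401), np.float64(0.5502))
240 255 283 [0.5451 0.0431 0.0959] (np.float64(0.5396), np.float64(0.5506))
244 263 301 [0.5451 0.0432 0.1014] (np.float64(0.5398), np.float64(0.5505))
248 259 286 [0.545  0.0494 0.1208] (np.float64(0.5387), np.float64(0.551))
252 254 297 [0.5449 0.0476 0.1209] (np.float64(0.5364), np.float64(0.5534))
256 250 295 [0.5447 0.0457 0.1209] (np.float64(0.5345), np.float64(0.5551))
260 226 305 [0.5459 0.0461 0.1259] (np.float64(0.5337), np.float64(0.5583))
264 244 306 [0.5459 0.0459 0.1292] (np.float64(0.5336), np.float64(0.5583))
268 244 307 [0.5461 0.0447 0.1306] (np.float64(0.5339), np.float64(0.5584))
272 243 307 [0.5459 0.0447 0.1341] (np.float64(0.5337), np.float64(0.5581))
276 243 308 [0.546  0.0446 0.1374] (np.float64(0.534), np.float64(0.558))
280 242 309 [0.5461 0.0457 0.1427] (np.float64(0.5338), np.float64(0.5582))
284 241 310 [0.546  0.0446 0.1439] (np.float64(0.5337), np.float64(0.5583))
288 240 311 [0.546  0.0447 0.147 ] (np.float64(0.5335), np.float64(0.5584))
292 240 311 [0.5459 0.0443 0.1494] (np.float64(0.5337), np.float64(0.5581))
296 239 312 [0.5459 0.0438 0.1512] (np.float64(0.5336), np.float64(0.5581))
300 239 314 [0.5462 0.0439 0.1542] (np.float64(0.5338), np.float64(0.5584))
304 226 316 [0.546  0.0438 0.1566] (np.float64(0.5336), np.float64(0.5584))
308 237 316 [0.5462 0.0409 0.1547] (np.float64(0.5338), np.float64(0.5583))
312 236 316 [0.546  0.0399 0.1556] (np.float64(0.5338), np.float64(0.5582))
316 235 317 [0.546  0.039  0.1566] (np.float64(0.5337), np.float64(0.5582))
320 234 318 [0.546  0.0383 0.1581] (np.float64(0.5336), np.float64(0.5585))
324 234 319 [0.5459 0.0401 0.163 ] (np.float64(0.5337), np.float64(0.5582))
328 233 320 [0.5468 0.0404 0.1656] (np.float64(0.5337), np.float64(0.5585))
```

View pics/w4d.png

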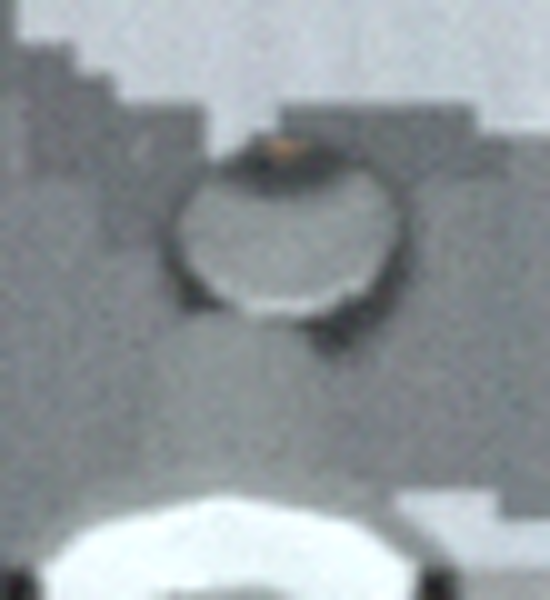

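The enlarged crop shows the bore at about (279,225) in the full frame, with the foot about 3 mm short of it in x. Depth puts the pin axis at (0.5452, 0.037) and the hole at (0.5485, 0.037), so I'll shift +3.25 mm in x and lower gently.

move_arm(
  moves=[
    [[0.013, 0, 0, 0, 0, 0], [0.013, 0, -0.02, 0, 0, 0], [0.013, 0, -0.04, 0, 0, 0], [0.013, 0, -0.06, 0, 0, 0], [0.013, 0, -0.07, 0, 0, 0], [0.013, 0, -0.08, 0, 0, 0], [0.013, 0, -0.09, 0, 0, 0], [0.013, 0, -0.1, 0, 0, 0], [0.013, 0, -0.1, 0, 0, 0]],
  ],
)

```text
t: 6.72
eef_pos: [0.5493, 0.0376, 0.0983]
ee_rot: [0.707, 0.0, 0.707, 0.0]
contact_force: [0.3, 2.2, -1.7]
grip_width: 0.0159
```

move_arm(
  moves=[
    [[0, 0.002, -0.02, 0, 0, 0], [0, 0.002, -0.04, 0, 0, 0], [0, 0.002, -0.06, 0, 0, 0], [0, 0.002, -0.08, 0, 0, 0], [0, 0.002, -0.095, 0, 0, 0], [0, 0.002, -0.105, 0, 0, 0], [0, 0.002, -0.112, 0, 0, 0], [0, 0.002, -0.116, 0, 0, 0], [0, 0.002, -0.116, 0, 0, 0]],
  ],
)

```text
t: 7.47
eef_pos: [0.5495, 0.0379, 0.0695]
ee_rot: [0.707, -0.0, 0.707, 0.0]
contact_force: [0.4, 2.5, -3.4]
grip_width: 0.016
```

move_arm(
  moves=[
    [[0, 0, -0.003, 0, 0, 0], [0, 0, -0.006, 0, 0, 0], [0, 0, -0.009, 0, 0, 0], [0, 0, -0.01, 0, 0, 0], [0, 0, -0.01, 0, 0, 0]],
  ],
)

```text
t: 7.88
eef_pos: [0.5497, 0.038, 0.0677]
ee_rot: [0.707, -0.0, 0.707, 0.0]
contact_force: [-0.4, 3.7, 4.4]
grip_width: 0.0164
```

Upward force has appeared right at the expected seating height. Releasing, rising and checking.

move_arm(
  moves=[
    [[0, 0, 0, 0, 0, 0], [0, 0, 0, 0, 0, 0], [0, 0, 0, 0, 0, 0], [0, 0, 0, 0, 0, 0], [0, 0, 0, 0, 0, 0], [0, 0, 0, 0, 0, 0], [0, 0, 0, 0, 0, 0], [0, 0, 0.1, 0, 0, 0], [0, 0, 0.25, 0, 0, 0], [0, 0, 0.4, 0, 0, 0], [0, 0, 0.5, 0, 0, 0], [0, 0, 0.5, 0, 0, 0], [0, 0, 0.5, 0, 0, 0]],
  ],
  claw=0,
)

```text
t: 8.97
eef_pos: [0.5508, 0.0378, 0.194]
ee_rot: [0.709, -0.0, 0.706, 0.0]
contact_force: [-0.3, 0.1, -0.6]
grip_width: 0.0858
```

Run:
```python
from h import *
s=robot.read_state(); print(s['t'],s['eef_pos'],s['ee_rot'],s['contact_force'],s['grip_width'],s['joints'])
p,d,m=look('wrist','w5.png'); P=cloud(m,d); u,v=np.meshgrid(np.arange(560),np.arange(420))
N=np.hypot(P[...,0]-.5485,P[...,1]-.037)<.035
for nm,lo,hi,z in(('grip top',.085,.105,.091),('collar',.0595,.067,.062),('fork',.05,.0590,.056)):
    M=N&(P[...,2]>lo)&(P[...,2]<hi)
    if M.sum()>3: print(nm,M.sum(),P[M].mean(0).round(4),np.percentile(P[M][:,2],[50,98]).round(4),cv2.minAreaRect((at_z(m,np.c_[u[M],v[M]],z)[:,:2]*1000).astype(np.float32)))
M=(abs(P[...,2]-.084)<.007)&(np.hypot(P[...,0]-.4225,P[...,1]+.1287)<.04)
if M.sum(): print('knob',M.sum(),cv2.minAreaRect((at_z(m,np.c_[u[M],v[M]],.084)[:,:2]*1000).astype(np.float32)))
```

```text
8.9667 [0.55084554 0.03778009 0.19400099] [ 7.08521047e-01 -2.78635363e-04  7.05689624e-01  6.09382561e-05] [-0.34011438  0.09246478 -0.56943994] 0.08577965942515489 [-5.65806313e-02  3.26040578e-01  1.66319889e+00 -8.76804186e-05
  1.14833793e+00 -5.70250732e-02]
grip top 495 [0.5489 0.0366 0.091 ] [0.0912 0.0927] ((548.7525024414062, 36.545654296875), (17.81869888305664, 17.054367065429688), 89.95927429199219)
collar 327 [0.5491 0.0411 0.0627] [0.0626 0.066 ] ((548.88623046875, 38.8961181640625), (19.889217376708984, 25.340808868408203), 87.65206909179688)
fork 3151 [0.5483 0.0457 0.0565] [0.0565 0.0579] ((548.4241333007812, 43.396732330322266), (50.11457443237305, 57.37322998046875), 2.418610095977783)
```

The pin is seated: collar top at 62 mm, grip top at 91 mm, both as expected. Pivot is at (0.549, 0.037). Next I go to the knob, turning the jaws square to the lever.

move_arm(
  moves=[
    [[-0.516, -0.667, -0.24, 0, 0, -0.21], [-0.516, -0.667, -0.24, 0, 0, -0.21], [-0.516, -0.667, -0.24, 0, 0, -0.21], [-0.516, -0.667, -0.24, 0, 0, -0.21], [-0.516, -0.667, -0.24, 0, 0, -0.21], [-0.516, -0.667, -0.24, 0, 0, -0.21], [-0.516, -0.667, -0.24, 0, 0, -0.21], [-0.516, -0.667, -0.24, 0, 0, -0.21], [-0.516, -0.667, -0.24, 0, 0, -0.21]],
  ],
)

```text
t: 9.77
eef_pos: [0.4212, -0.1283, 0.132]
ee_rot: [0.669, 0.229, 0.669, -0.228]
contact_force: [-0.1, 0.3, 0.4]
grip_width: 0.0854
```

Run:
```python
from h import *
s=robot.read_state(); print(s['t'],s['eef_pos'],s['ee_rot'],s['contact_force'],s['joints'])
p,d,m=look('wrist','w6.png'); P=cloud(m,d); u,v=np.meshgrid(np.arange(560),np.arange(420))
M=(abs(P[...,2]-.084)<.005)&(np.hypot(P[...,0]-.4225,P[...,1]+.1287)<.03)
print('knob',M.sum(),P[M].mean(0),cv2.minAreaRect((at_z(m,np.c_[u[M],v[M]],.084)[:,:2]*1000).astype(np.float32)),u[M].mean(),v[M].mean())
```

```text
9.7667 [ 0.42124175 -0.12830878  0.13201637] [ 0.66910112  0.22860969  0.66930508 -0.22819295] [-0.14359278  0.33254258  0.37722725] [-4.53251107e-01  2.61804582e-01  1.96018541e+00  6.90102200e-04
  9.19962082e-01  2.04143531e-01]
knob 1071 [ 0.42254072 -0.12932096  0.08378803] ((422.4837646484375, -129.20944213867188), (21.179088592529297, 21.11864471435547), 8.7066068649292) 276.23062558356673 233.75256769374417
```

move_arm(
  moves=[
    [[0.005, -0.004, -0.1, 0, 0, 0], [0.005, -0.004, -0.2, 0, 0, 0], [0.005, -0.004, -0.27, 0, 0, 0], [0.005, -0.004, -0.308, 0, 0, 0], [0.005, -0.004, -0.308, 0, 0, 0], [0.005, -0.004, -0.308, 0, 0, 0], [0.005, -0.004, -0.308, 0, 0, 0]],
  ],
)

```text
t: 10.4
eef_pos: [0.4229, -0.1296, 0.0559]
ee_rot: [0.67, 0.228, 0.669, -0.228]
contact_force: [-0.0, 0.4, 0.4]
grip_width: 0.0855
```

move_arm(
  moves=[
    [[0, 0, 0, 0, 0, 0], [0, 0, 0, 0, 0, 0], [0, 0, 0, 0, 0, 0], [0, 0, 0, 0, 0, 0], [0, 0, 0, 0, 0, 0], [0, 0, 0, 0, 0, 0], [0, 0, 0, 0, 0, 0], [0, 0, 0, 0, 0, 0], [0, 0, 0, 0, 0, 0], [0, 0, 0, 0, 0, 0], [0, 0, 0, 0, 0, 0]],
  ],
  claw=255,
)

```text
t: 11.32
eef_pos: [0.422, -0.1301, 0.0556]
ee_rot: [0.669, 0.229, 0.669, -0.229]
contact_force: [-1.2, -0.2, 6.5]
grip_width: 0.0202
```

Run:
```python
from h import *
s=robot.read_state(); print(s['t'],s['eef_pos'],s['contact_force'],s['grip_width'])
piv=np.array([.549,.037]); r=s['eef_pos'][:2]-piv; R=np.hypot(*r); a0=np.arctan2(r[0],-r[1]); print(R,np.degrees(a0))
for b in np.radians(np.arange(-38,4,3.)): 
    q=piv+R*np.array([np.sin(b),-np.cos(b)])-s['eef_pos'][:2]; print(np.degrees(b).round(1),(q/.25).round(4),((b-a0)/np.pi).round(4))
```

```text
11.3167 [ 0.42195461 -0.13014478  0.05561024] [-1.21635942 -0.2318069   6.53632803] 0.020218180759937143
0.20994739700506942 -37.23816956378036
-38.0 [-0.0088  0.0068] -0.0042
-35.0 [ 0.0265 -0.0193] 0.0124
-32.0 [ 0.0632 -0.0436] 0.0291
-29.0 [ 0.101  -0.0659] 0.0458
-26.0 [ 0.14   -0.0862] 0.0624
-23.0 [ 0.18   -0.1045] 0.0791
-20.0 [ 0.221  -0.1206] 0.0958
-17.0 [ 0.2627 -0.1345] 0.1124
-14.0 [ 0.305  -0.1463] 0.1291
-11.0 [ 0.3479 -0.1558] 0.1458
-8.0 [ 0.3913 -0.163 ] 0.1624
-5.0 [ 0.435 -0.168] 0.1791
-2.0 [ 0.4789 -0.1707] 0.1958
1.0 [ 0.5228 -0.1711] 0.2124
```

Radius from the pivot is 0.2099 m, against 0.210 m specified. Swinging along the arc to just short of contact.

move_arm(
  moves=[
    [[0.0265, -0.0193, 0, 0, 0, 0.0124], [0.0632, -0.0436, 0, 0, 0, 0.0291], [0.101, -0.0659, 0, 0, 0, 0.0458], [0.14, -0.0862, 0, 0, 0, 0.0624], [0.18, -0.1045, 0, 0, 0, 0.0791], [0.221, -0.1206, 0, 0, 0, 0.0958], [0.2627, -0.1345, 0, 0, 0, 0.1124], [0.305, -0.1463, 0, 0, 0, 0.1291], [0.3479, -0.1558, 0, 0, 0, 0.1458], [0.3913, -0.163, 0, 0, 0, 0.1624], [0.435, -0.168, 0, 0, 0, 0.1791], [0.435, -0.168, 0, 0, 0, 0.1791], [0.435, -0.168, 0, 0, 0, 0.1791], [0.435, -0.168, 0, 0, 0, 0.1791]],
  ],
)

```text
t: 12.48
eef_pos: [0.5315, -0.1722, 0.0558]
ee_rot: [0.707, 0.034, 0.706, -0.034]
contact_force: [1.0, -0.2, 5.2]
grip_width: 0.0202
```

```bash
cat > lev.py <<'E'
from h import *
import sys
s=robot.read_state(); print(s['t'],s['eef_pos'],s['contact_force'].round(2),s['grip_width'],s['ee_rot'])
piv=np.array([.549,.037]); r=s['eef_pos'][:2]-piv; a0=np.degrees(np.arctan2(r[0],-r[1])); print('R',np.hypot(*r),'yaw',a0)
p,d,m=look('wrist',sys.argv[1]+'.png'); P=cloud(m,d); np.savez(sys.argv[1],p=p,d=d)
u,v=np.meshgrid(np.arange(560),np.arange(420))
S=(abs(P[...,2]-.044)<.004)&(P[...,0]>.5)&(P[...,0]<.575)&(P[...,1]<0)&(P[...,1]>-.15)
if S.sum()>50:
    W=(at_z(m,np.c_[u[S],v[S]],.044)[:,:2]*1000).astype(np.float32); f=cv2.fitLine(W,cv2.DIST_HUBER,0,.01,.01).ravel()
    print('lever',S.sum(),W.min(0),W.max(0),'yaw',np.degrees(np.arctan(-f[0]/f[1])),f[2:])
N=(abs(P[...,2]-.054)<.004)&(np.hypot(P[...,0]-.609,P[...,1]+.079)<.05)
if N.sum()>50: print('stop',N.sum(),cv2.minAreaRect((at_z(m,np.c_[u[N],v[N]],.054)[:,:2]*1000).astype(np.float32)))
print('nose free',proj(m,[.5566,-.0711-.01,.042]))
E
python3 lev.py w7
```

```text
12.4833 [ 0.53148115 -0.17224443  0.05576501] [ 1.03 -0.22  5.2 ] 0.020176192877410747 [ 0.706816    0.03405195  0.7057409  -0.03437142]
R 0.20997653092320273 yaw -4.785889834646681
lever 13626 [ 520.9687  -150.56047] [574.81287  -59.736004] yaw -7.793755 [ 537.97504  -102.338394]
stop 13420 ((608.3665771484375, -83.14398193359375), (60.7193489074707, 35.838951110839844), 2.3370611667633057)
nose free (np.float64(314.3508623034401), np.float64(50.32222702354923))
```

move_arm(
  moves=[
    [[0.0146, -0.001, 0, 0, 0, 0.0056], [0.0293, -0.002, 0, 0, 0, 0.0111], [0.044, -0.003, 0, 0, 0, 0.0167], [0.0586, -0.003, 0, 0, 0, 0.0222], [0.0732, -0.003, 0, 0, 0, 0.0278], [0.0732, -0.003, 0, 0, 0, 0.0278], [0.0732, -0.003, 0, 0, 0, 0.0278]],
  ],
)

```text
t: 13.12
eef_pos: [0.5473, -0.1726, 0.0555]
ee_rot: [0.706, 0.003, 0.708, -0.003]
contact_force: [-3.5, -1.3, 9.6]
grip_width: 0.0203
```

```bash
python3 lev.py w8
python3 - <<'E'
import cv2
a=cv2.imread('pics/w8.png'); cv2.imwrite('pics/w8c.png',cv2.resize(a[0:160,250:410],None,fx=3.7,fy=3.7,interpolation=cv2.INTER_CUBIC))
E
```

```text
13.1167 [ 0.54733723 -0.17261993  0.05553863] [-3.45 -1.28  9.61] 0.020299482628691603 [ 0.70603794  0.00314226  0.70816079 -0.00297574]
R 0.20962652450087738 yaw -0.4544791026973509
lever 13582 [ 534.0644  -150.69588] [574.7908  -60.68635] yaw -1.9433503 [ 547.3644  -102.10769]
stop 15886 ((608.4391479492188, -81.52082824707031), (60.326900482177734, 39.07194519042969), 2.392518997192383)
nose free (np.float64(295.6191014737586), np.float64(54.40188670763956))
```

View pics/w8c.png

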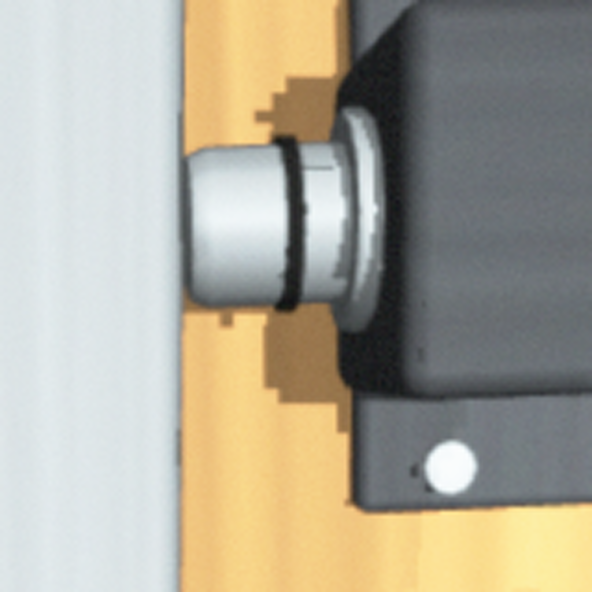

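The lever is touching the plunger. The dark ring's trailing edge (crop x≈303) is still about 5–6 mm from where the plunger enters the housing bush (≈345–355), so travel is about 2 mm. Force agrees, at about 3 N. Pressing further in small steps.

move_arm(
  moves=[
    [[0.008, 0, 0, 0, 0, 0.003], [0.016, 0, 0, 0, 0, 0.006], [0.024, 0, 0, 0, 0, 0.009], [0.032, 0.0005, 0, 0, 0, 0.012], [0.032, 0.0005, 0, 0, 0, 0.012], [0.032, 0.0005, 0, 0, 0, 0.012]],
  ],
)

```text
t: 13.67
eef_pos: [0.5538, -0.1727, 0.0555]
ee_rot: [0.705, -0.01, 0.709, 0.01]
contact_force: [-8.1, -2.8, 12.4]
grip_width: 0.0204
```

```bash
cat > edge.py <<'E'
# lever +x edge & housing front edge in jig frame, from image w/ known heights
from h import *
import sys
z=np.load(sys.argv[1]+'.npz'); P=cloud(eyes.camera_model('wrist'),z['d'])
Y=2.4*np.pi/180; ex=np.array([np.cos(Y),np.sin(Y)]); ey=np.array([-ex[1],ex[0]])
X=P[...,:2]-[.5487,.037]; jx=X@ex*1000; jy=X@ey*1000+110
L=(abs(P[...,2]-.044)<.003)&(jx<24)&(jx>-40)
for y in (-60,-50,-40,-30,10):
    b=L&(abs(jy-y)<1.5)
    if b.sum()>5: print('lever edges at jig y',y,np.percentile(jx[b],[1,99]).round(1))
H=(abs(P[...,2]-.054)<.003)&(jx>20); print('housing x,y',np.percentile(jx[H],[.5,99.5]).round(1),np.percentile(jy[H],[.5,99.5]).round(1))
E
python3 lev.py w9; python3 edge.py w9
```

```text
13.6667 [ 0.5538299  -0.17273524  0.05552726] [-8.14 -2.81 12.37] 0.0203749907258716 [ 0.70505741 -0.01017702  0.70900211  0.01031918]
R 0.20979084568548054 yaw 1.3192070410662933
lever 13333 [ 537.3462 -150.3452] [575.0015 -60.6769] yaw 0.27962545 [ 551.2702  -102.22009]
stop 16115 ((608.563232421875, -81.2834243774414), (60.14265060424805, 39.652687072753906), 2.4128246307373047)
nose free (np.float64(288.28353137682524), np.float64(54.67008727181744))
lever edges at jig y -60 [-16.2   7.1]
lever edges at jig y -50 [-15.9   7.5]
lever edges at jig y -40 [-16.    7.3]
lever edges at jig y -30 [-16.    7.4]
lever edges at jig y 10 [-15.7   8. ]
housing x,y [26.  84.5] [-30.2   9.1]
```

Depth says the lever's edge sits 3.5–4 mm into the plunger travel (eye clearance takes up some swing). About 7 mm more at the knob is needed. The downward preload has also crept up, so I'll ease it by about 1 mm.

move_arm(
  moves=[
    [[0.006, 0, 0.002, 0, 0, 0.002], [0.012, 0, 0.004, 0, 0, 0.004], [0.018, 0.0005, 0.004, 0, 0, 0.006], [0.024, 0.001, 0.004, 0, 0, 0.008], [0.024, 0.001, 0.004, 0, 0, 0.008], [0.024, 0.001, 0.004, 0, 0, 0.008]],
  ],
)

```text
t: 14.22
eef_pos: [0.5594, -0.1727, 0.0557]
ee_rot: [0.705, -0.019, 0.709, 0.019]
contact_force: [-7.5, -4.8, 5.9]
grip_width: 0.0205
```

```bash
python3 lev.py w10; python3 edge.py w10
python3 - <<'E'
import cv2
a=cv2.imread('pics/w10.png'); cv2.imwrite('pics/w10c.png',cv2.resize(a[0:160,230:390],None,fx=3.7,fy=3.7,interpolation=cv2.INTER_CUBIC))
E
```

```text
14.2167 [ 0.5594115  -0.17270436  0.0556533 ] [-7.5  -4.85  5.85] 0.020470425634792448 [ 0.70453264 -0.01918084  0.7091513   0.01924274]
R 0.20996266055562882 yaw 2.842314927122926
lever 13039 [ 540.0679  -150.40352] [574.7945  -60.46717] yaw 2.5061238 [ 554.782   -102.30644]
stop 16139 ((608.6104736328125, -81.26160430908203), (60.02886962890625, 39.58859634399414), 2.4567439556121826)
nose free (np.float64(280.32065059106213), np.float64(54.451062812771056))
lever edges at jig y -60 [-11.7  11.6]
lever edges at jig y -50 [-11.6  11.8]
lever edges at jig y -40 [-11.9  11.4]
lever edges at jig y -30 [-12.3  11.1]
lever edges at jig y 10 [-12.8  10.4]
housing x,y [26.  84.5] [-30.1   9.1]
```

View pics/w10c.png

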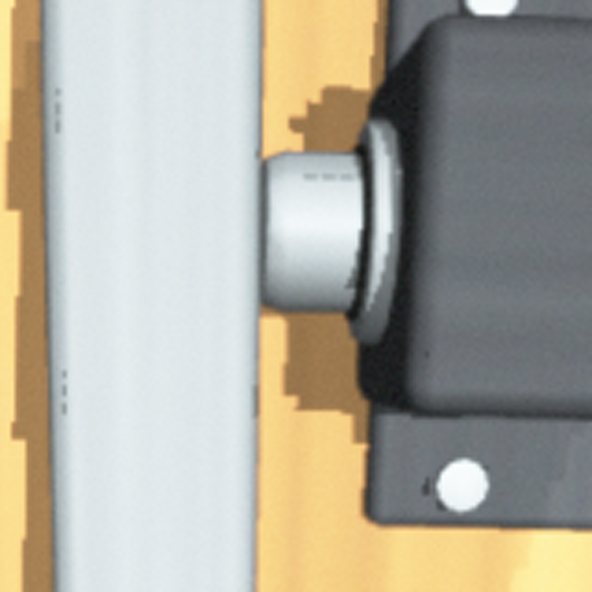

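The ring now just meets the housing bush at crop x≈365. The lever is parallel to the jig (2.5° against 2.4°), the edge gives roughly 7.5 mm travel, and the knob force of about 7.5 N fits 12 N at the plunger. I'll hold briefly, check for drift and check the pin, then hand in.

move_arm(
  moves=[
    [[0, 0, 0, 0, 0, 0], [0, 0, 0, 0, 0, 0], [0, 0, 0, 0, 0, 0], [0, 0, 0, 0, 0, 0], [0, 0, 0, 0, 0, 0], [0, 0, 0, 0, 0, 0], [0, 0, 0, 0, 0, 0], [0, 0, 0, 0, 0, 0], [0, 0, 0, 0, 0, 0], [0, 0, 0, 0, 0, 0], [0, 0, 0, 0, 0, 0], [0, 0, 0, 0, 0, 0]],
  ],
)

```text
t: 15.27
eef_pos: [0.5594, -0.1727, 0.0556]
ee_rot: [0.705, -0.019, 0.709, 0.019]
contact_force: [-7.5, -5.2, 5.4]
grip_width: 0.0201
```

```bash
python3 lev.py w11; python3 edge.py w11
python3 - <<'E'
from h import *
for n in('side','scene'):
    p,d,m=look(n,n+'1.png'); P=cloud(m,d).reshape(-1,3)
    S=P[(np.hypot(P[:,0]-.549,P[:,1]-.037)<.016)&(P[:,2]>.05)&(P[:,2]<.13)]
    print(n,'pin',len(S),np.percentile(S[:,2],[50,90,98]).round(4) if len(S) else '')
    a=cloud(m,np.load(n+'0.npz')['d']).reshape(-1,3)
    for nm,c in(('mug',(.51,.548)),('dowel',(.43,.25)),('can',(.602,-.355))):
        f=lambda Q:Q[(np.hypot(Q[:,0]-c[0],Q[:,1]-c[1])<.08)&(Q[:,2]>.006)&(Q[:,2]<.2)]
        A,B=f(a),f(P); print(nm,len(A),len(B),A.mean(0).round(3),B.mean(0).round(3))
E
```

```text
15.2667 [ 0.5593684  -0.17271741  0.0556288 ] [-7.51 -5.2   5.42] 0.020117457756366558 [ 0.70454422 -0.01911252  0.70914239  0.01921502]
R 0.2099735589634115 yaw 2.830391000575429
lever 13053 [ 540.07135 -150.47945] [574.89545  -60.467007] yaw 2.4885356 [ 554.7771  -102.32641]
stop 16135 ((608.6419677734375, -81.259033203125), (59.978492736816406, 39.58012390136719), 2.452950954437256)
nose free (np.float64(280.315538996489), np.float64(54.45157080944006))
lever edges at jig y -60 [-11.7  11.6]
lever edges at jig y -50 [-11.6  11.8]
lever edges at jig y -40 [-11.9  11.4]
lever edges at jig y -30 [-12.3  11.2]
lever edges at jig y 10 [-12.9  10.4]
housing x,y [26.  84.6] [-30.1   9.1]
side pin 59 [0.0719 0.0892 0.0914]
mug 576 567 [0.538 0.52  0.037] [0.538 0.52  0.037]
dowel 62 59 [0.416 0.239 0.01 ] [0.407 0.236 0.009]
can 342 271 [ 0.61  -0.363  0.054] [ 0.607 -0.364  0.053]
scene pin 72 [0.0701 0.0941 0.0969]
mug 429 420 [0.532 0.51  0.037] [0.534 0.51  0.038]
dowel 176 183 [0.423 0.244 0.01 ] [0.428 0.242 0.011]
can 0 435 [nan nan nan] [ 0.604 -0.366  0.047]<stdin>:9: RuntimeWarning: Mean of empty slice.
  ret = um.true_divide(
```

The hold is steady, the pin is still seated and the bystanders haven't moved. Handing in.

```bash
python3 -c "
from station import order; print(order.sign_off())"
```

```text
the job is handed in; nothing more can be done
None
```

I took the pin out of its block and seated it through the fork and the lever's eye. I then swung the lever by its knob against the stop and handed the job in at about 15 s, with the gripper still holding it pressed.

**Last checks**
- **Pin:** seated and still so in the final side view. Collar top measured 62 mm and grip top about 91 mm above the bench, as they should be.
- **Lever:** parallel to the jig within about 0.1° (2.5° against the jig's 2.4°).
- **Plunger:** the lever's edge gives about 7.3 mm of travel, slightly under the 8 mm asked. The dark ring just meets the housing bush.
- **Push:** about 7.5 N at the knob, where 12 N at the plunger would need about 7 N. It stayed steady over a one-second hold.
- **Bystanders:** the mug showed no movement, and the dowel and oil can only the scatter expected from camera depth. The oilstone was not measured afterwards, but the arm did not work near it.

**Disagreements**
- The lever started about 0.7 rad off the jig's axis, not the 0.2–0.4 rad given, so I worked from the measured angle.
- Play in the eye let the lever sit 2–3 mm sideways early in the press, so I set the final press by its measured edge and the ring, not the swing angle.
- The wrist also carries a small side force (5 N) and upward force (5 N) from gripping the knob.

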